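# Re-nest three transformers

### The job

The three transformers lie in each other's nests. Put each one into the nest made for its size (largest in the longest nest, middle-sized in the middle one, shortest in the shortest), upright and flat on the plate between the end stops, lengthwise in the nest; the empty rubber pad is free for parking one on the way. Leave the jar, the bottle and the instrument box where they are.

Things in the scene. Friction and masses are not known exactly. Their poses are not given: they have to be found in the camera images.
- transformer_l_center (a point): Centre of the largest of the three loose yellow-taped, black-footed transformers, half-way up. Solid block 32 mm (its x) by 68 mm (its y, the long axis) by 37 mm high (81 mm long over the fine terminal pins at its ends); z up, underside 18.5 mm below this point. Take it across the 32 mm width, by the long sides, in the middle of its length. Starts perched on the stops of a wrong nest.
- transformer_m_center (a point): Centre of the middle-sized, slender of the three loose yellow-taped, black-footed transformers, half-way up. Solid block 24 mm (its x) by 52 mm (its y, the long axis) by 28 mm high (65 mm long over the fine terminal pins at its ends); z up, underside 14 mm below this point. Take it across the 24 mm width, by the long sides, in the middle of its length. Starts in or on a wrong nest.
- transformer_s_center (a point): Centre of the shortest of the three loose yellow-taped, black-footed transformers, half-way up. Solid block 28 mm (its x) by 30 mm (its y, the long axis) by 28 mm high (43 mm long over the fine terminal pins at its ends); z up, underside 14 mm below this point. Take it across the 28 mm width, by the long sides, in the middle of its length. Starts in or on a wrong nest.
- nest_l: The longest of three fixed nests, home of the largest transformer: grey metal plate 66 (x) x 122 (y, its length) mm, 5 mm thick, a low black U-shaped stop at each end. Origin: centre of its underside, on the worktop; z up. The part lies on the plate top between the stops, 92 mm apart, along y. Stops rise 5 mm above the plate; their 6 mm side returns leave 48 mm in x; the long sides between are open.
- nest_m: The middle of three fixed nests, home of the middle-sized transformer: grey metal plate 60 (x) x 105 (y, its length) mm, 5 mm thick, a low black U-shaped stop at each end. Origin: centre of its underside, on the worktop; z up. The part lies on the plate top between the stops, 75 mm apart, along y. Stops rise 5 mm above the plate; their 6 mm side returns leave 42 mm in x; the long sides between are open.
- nest_s: The shortest of three fixed nests, home of the shortest transformer: grey metal plate 62 (x) x 83 (y, its length) mm, 5 mm thick, a low black U-shaped stop at each end. Origin: centre of its underside, on the worktop; z up. The part lies on the plate top between the stops, 53 mm apart, along y. Stops rise 5 mm above the plate; their 6 mm side returns leave 44 mm in x; the long sides between are open.
- pad: Empty black rubber pad fixed on the worktop, 80 mm (x) by 120 mm (y), 3 mm thick: a free spot to park a transformer. Origin: centre of its underside; z up.
- flux_jar_center (a point): Centre of the small black screw-cap jar, 36 mm diameter, 52 mm high, loose, half-way up. Bystander, to be left where it is.
- glue_bottle_center (a point): Centre of the white bottle with a red cap, 32 mm diameter, 87 mm high, loose, half-way up. Bystander, to be left where it is.
- decade_box_center (a point): Centre of the body of the grey instrument box with two black knobs, 64 mm (x) by 114 mm (y), body 46 mm, knob tops 62 mm high, loose, 23 mm up. Bystander, to be left where it is.
Not all that is in view belongs to the job. Leave any blue look-alike of the part that bears transformer_s_center alone.

How it is judged:
By the outcome, as a careful person would: the job done as asked, in the order asked, and still so for the second after the job is handed in, with the robot touching nothing.
It also fails if it takes over 96 s, if anything falls off the work surface, if the arm or the gripper's body presses on something with over 40 N, if the wrist force passes 120 N, or if a joint passes its speed limit or range.

### The arm

A 6-joint arm with a two-finger parallel gripper is mounted at the origin on a cart in front of the work surface, level with it; the furniture and walls round the work are solid. World frame = base frame: x ahead of the robot, y to its left, z up, the work surface at z = 0. Lengths are in m, angles in rad, forces in N, time in s.
With the tool pointing down it reaches from about 0.3 to 0.825 m from the base axis. Payload 5.4 kg.
Tool frame: the origin (TCP) lies at the very end of the fingers, on their centre line; the grasp point (between the pads) lies 19 mm behind it; z points along the fingers, y is the line along which they close (so a half turn about z gives the same grasp; the last joint's range is limited). The gripper opens to 92 mm and grips with 3 to 60 N. Pads are 20 mm wide; open, the fingers measure 128 mm over their backs; the gripper's body (75 mm by 189 mm) begins 69 mm behind the grasp point.
Start: joints at [-1.483, 0.158, 1.597, -0, 1.386, -0.21], TCP at [0.169, -0.55, 0.215] pointing down, gripper open.
Joint ranges: [-2.91, 2.91], [-0.94, 2.29], [0.18, 2.7], [-1.29, 4.43], [0.17, 2.64], [-3, 3]. Speed limits (rad/s): [2.57, 2.57, 3.14, 3.14, 3.14, 3.14].

### API

Orientations are given as a rotation vector (axis times angle).
In Python, from workcell import bot gives the robot as it stands. Calls block until the motion is done:
- bot.goto(position, orientation): joint-space move of the TCP to a pose.
- bot.line_to(position, rot=None, max_speed=0.15): straight line of the TCP; rot=None keeps the orientation; max_speed is the mean speed in m/s.
- bot.set_joints(angles): joint-space move.
- bot.set_gripper(opening, newtons=None): opening from 0.0 (shut) to 1.0 (fully open); newtons is the grip in N (None keeps the last); returns when the fingers have stopped.
- bot.hold(seconds).
- bot.inverse_kinematics(position, orientation): joint angles nearest the present ones, or None.
- bot.read_camera(name): name is "side" or "top"; returns a dict with "pixels" (480x640x3 uint8, blue, green, red), "fx", "fy", "cx", "cy" (pixels), "k1" (the pictures are not rectified: a ray, as slopes to the right and down, at radius r is drawn at 1 + k1 r^2 times it, then the intrinsics apply), "R" (3x3) and "t" (3): a world point X has camera coordinates R X + t. Camera axes: x right, y down, z forward; pixel columns grow to the right and rows downward; lengths in m; the calibration is good to about 2 mm. A picture is of the moment at which its call begins. There is no depth.
A pose or a line that the arm cannot do raises bot.MotionError and nothing moves.
- bot.job_done(): hands the job in; it is judged then, once.
Readings, each from a call of its own:
- bot.current_clock(): time.
- bot.current_joints(): joint angles.
- bot.current_joint_vel(): joint speeds.
- bot.current_effort(): joint torques, N m.
- bot.current_ee_pos(): TCP position.
- bot.current_tool_rot(): TCP orientation.
- bot.current_contact_force(): force on the tool from outside, world axes, zero at the start.
- bot.current_ft_torque(): the same for the moment, N m.
- bot.current_opening(): opening from 0.0 (shut) to 1.0 (fully open).
- bot.current_grip_force(): force on a finger pad.
Only numpy, scipy, OpenCV 4.12 (cv2) and the standard library are available. Lean on these libraries where they do the work, as an engineer would, in place of code of your own. Each camera call takes 0.05 s, during which the arm holds its last target. There are 200 camera calls.

## Working session

There is one attempt and no reset: what is moved stays moved. The work goes in short steps, each a Python script; the robot and the scene stay as the last script left them, time stands still between calls to the robot, and variables do not carry over. Pictures are saved under pics/ and viewed, at most 14 in all, crops included, and the job is handed in when it is done.

```bash
mkdir -p pics; ls; python3 - <<'E'
from workcell import bot
import cv2,numpy as np
for n in("top","side"):
    c=bot.read_camera(n); cv2.imwrite(f"pics/{n}0.png",c["pixels"])
    print(n,[c[k] for k in("fx","fy","cx","cy","k1")],np.array(c["R"]).round(4).tolist(),c["t"])
print(bot.current_clock(),bot.current_tool_rot(),bot.current_ee_pos())
E
```

```text
pics
top [449.1637466012881, 449.1637466012881, 324.58012493387514, 240.0116694113602, -0.08818070952528602] [[0.01, -0.9999, -0.0013], [-0.9966, -0.0098, -0.0819], [0.0819, 0.0021, -0.9966]] [0.17615826 0.55322114 0.87364374]
side [555.9801608642704, 555.9801608642704, 320.3285111499574, 238.61916015373424, -0.07820607961628684] [[-0.9984, 0.0555, -0.0091], [0.0425, 0.6384, -0.7685], [-0.0368, -0.7677, -0.6397]] [ 0.53595203 -0.07217911  1.12579683]
0.1 [-3.10520787e+00 -4.65747915e-01 -1.35738936e-04] [ 0.16862167 -0.54913826  0.21373801]
```

View pics/top0.png

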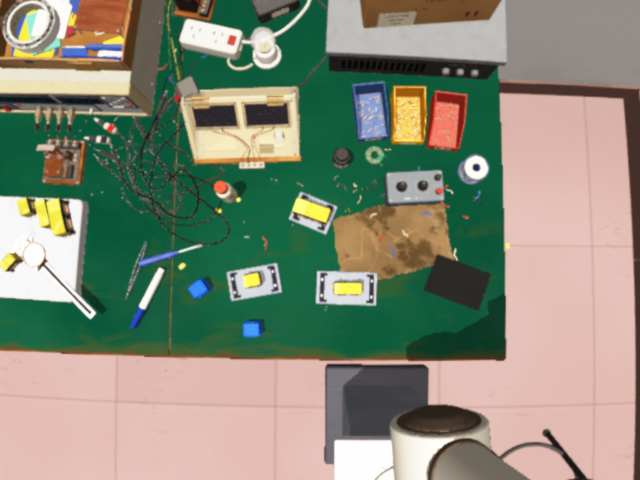

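View pics/side0.png

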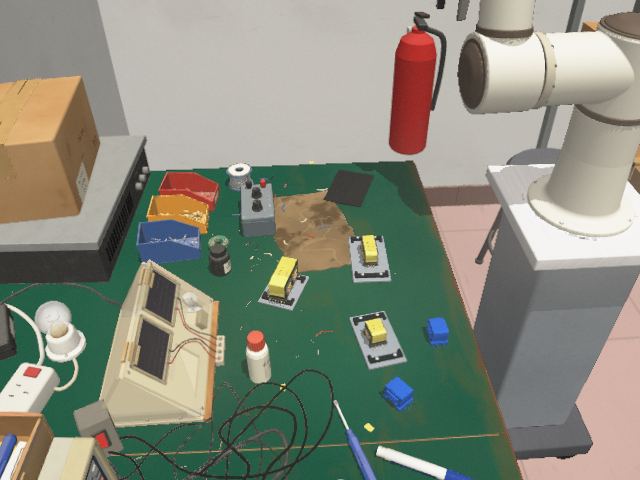

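The top view shows these yellow blocks: L at (313,211) on the shortest nest, M at (348,288) in the longest nest, and S at (252,280) in the middle nest. Possible confusions are the yellow blocks on the white board (25–60,205–262) and the blue look-alikes at (199,288) and (252,328). The pad is at (457,282). I'll check this with rectified close crops.

```bash
cat > h.py <<'E'
from workcell import bot
import cv2,numpy as np
from scipy.spatial.transform import Rotation as Rn
def cal(c):
    K=np.array([[c["fx"],0,c["cx"]],[0,c["fy"],c["cy"]],[0,0,1.]]);return K,np.array([c["k1"],0,0,0.]),np.array(c["R"]),np.array(c["t"])
def world(c,uv,z):
    K,d,R,t=cal(c); n=cv2.undistortPoints(np.array(uv,float).reshape(-1,1,2),K,d)[:,0]
    r=np.c_[n,np.ones(len(n))]@R; o=-R.T@t
    return (o+r*((z-o[2])/r[:,2])[:,None])[:,:2]
def ortho(c,ctr,half,z,s=2000):
    # image: right = -y, up = +x ; s px per m
    K,d,R,t=cal(c); n=int(2*half*s); i=(np.arange(n)+.5)/s-half
    Y,X=np.meshgrid(ctr[1]-i,ctr[0]-i)
    p=cv2.projectPoints(np.c_[X.ravel(),Y.ravel(),np.full(X.size,z)],cv2.Rodrigues(R)[0],t,K,d)[0].reshape(n,n,2).astype(np.float32)
    return cv2.remap(c["pixels"],p[...,0],p[...,1],cv2.INTER_CUBIC)
def yellow(c,ctr,z,half=.06):
    """centre and long-axis angle of the yellow top at height z"""
    im=ortho(c,ctr,half,z,4000); h=cv2.cvtColor(im,cv2.COLOR_BGR2HSV)
    m=cv2.inRange(h,(22,120,90),(38,255,255)); m=cv2.morphologyEx(m,cv2.MORPH_OPEN,np.ones((9,9)))
    k=max(cv2.findContours(m,0,2)[0],key=cv2.contourArea)
    (u,v),(w,g),a=cv2.minAreaRect(k); b=cv2.boxPoints(((u,v),(w,g),a))
    e=max(b[1]-b[0],b[2]-b[1],key=np.linalg.norm)
    return (ctr[0]+half-v/4000,ctr[1]+half-u/4000),np.arctan2(-e[0],-e[1]),sorted((w/4,g/4))
E
python3 - <<'E'
from h import *
T=bot.read_camera("top");S=bot.read_camera("side")
px=dict(l=(313,211),m=(348,288),s=(252,280),pad=(457,282))
rows=[]
for cam in(T,S):
    r=[]
    for k,p in px.items():
        w=world(T,p,.03 if k!="pad" else 0)[0]
        if cam is T: print(k,w.round(3))
        im=ortho(cam,w,.08,.003 if k=="pad" else .008,1240)
        r.append(im)
        if k!="pad" :
            z={"l":.047,"m":.033,"s":.033}[k]
            print(yellow(cam,w,z,.045))
    rows.append(np.hstack(r))
im=np.vstack(rows);print(im.shape);cv2.imwrite("pics/o.png",im)
E
```

```text
l [0.609 0.205]
((np.float64(0.6085286875975828), np.float64(0.20883520567161815)), np.float32(-1.9150151), [32.16094970703125, 72.86054992675781])
m [0.457 0.135]
((np.float64(0.4569573290098114), np.float64(0.1357908169916583)), np.float32(-1.5707964), [23.499996185302734, 53.74999237060547])
s [0.47  0.324]
((np.float64(0.47153264509962306), np.float64(0.3231289407732977)), np.float32(-1.3567357), [26.150089263916016, 30.3561954498291])
pad [ 0.47 -0.09]
((np.float64(0.6059948512328367), np.float64(0.20043824445945996)), np.float32(-1.8969522), [27.164676666259766, 46.58393859863281])
((np.float64(0.45820732138041687), np.float64(0.133540813176961)), np.float32(-1.5707964), [21.5, 43.75])
((np.float64(0.4728698414497207), np.float64(0.3252103464129461)), np.float32(-1.3334222), [23.154563903808594, 25.19645881652832])
(396, 792, 3)
```

View pics/o.png

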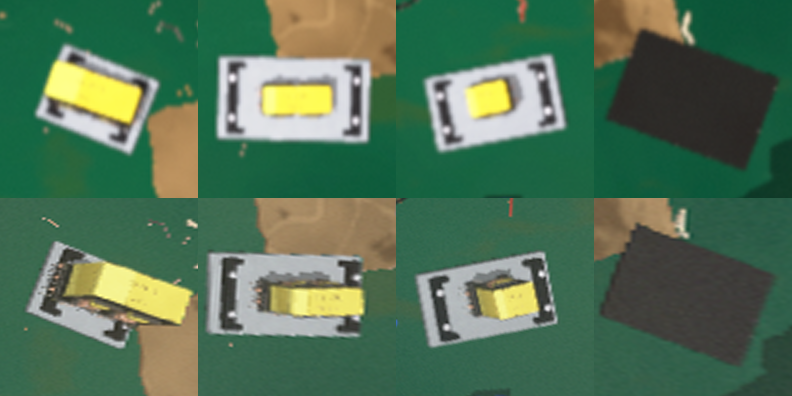

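The crops confirm it. L is perched on the shortest nest, M is in the longest nest, S is in the middle nest, and the pad is at the right. Next I'll fit the nests and pad, and check the poses with wireframes.

```bash
cat > fit.py <<'E'
from h import *
def rect(c,ctr,z,kind,half=.085):
    im=ortho(c,ctr,half,z,3000); h=cv2.cvtColor(im,cv2.COLOR_BGR2HSV)
    m=cv2.inRange(h,(0,0,110),(180,60,255)) if kind=="nest" else cv2.inRange(h,(0,0,0),(180,110,75))
    m=cv2.morphologyEx(m,cv2.MORPH_OPEN,np.ones((11,11))); m=cv2.morphologyEx(m,cv2.MORPH_CLOSE,np.ones((45,45)))
    k=max(cv2.findContours(m,0,2)[0],key=cv2.contourArea)
    (u,v),(w,g),a=cv2.minAreaRect(cv2.convexHull(k)); b=cv2.boxPoints(((u,v),(w,g),a))
    e=max(b[1]-b[0],b[2]-b[1],key=np.linalg.norm)
    return np.array([ctr[0]+half-v/3000,ctr[1]+half-u/3000]),np.arctan2(-e[0],-e[1])%np.pi,np.round(sorted((w/3,g/3)),1)
def wire(c,im,s,o,p,a,w,l,z0,z1,col):
    K,d,R,t=cal(c); u=np.array([np.cos(a),np.sin(a)]);v=np.array([-u[1],u[0]])
    for z in(z0,z1):
        P=np.array([[*(np.array(p)+i*u*l/2+j*v*w/2),z] for i,j in((1,1),(1,-1),(-1,-1),(-1,1))])
        q=cv2.projectPoints(P,cv2.Rodrigues(R)[0],t,K,d)[0].reshape(-1,2)
        cv2.polylines(im,[np.int32((q-o+.5)*s*16)],True,col,1,16,4)
E
python3 - <<'E'
from fit import *
T=bot.read_camera("top");S=bot.read_camera("side")
A=dict(S=(.609,.205),L=(.457,.135),M=(.47,.324),P=(.47,-.09))
N={}
for k,w in A.items():
    r=[rect(c,w,.003 if k=="P" else .005,"pad" if k=="P" else "nest") for c in(T,S)]
    print(k,[(x[0].round(4),round(x[1],3),x[2]) for x in r]); N[k]=r
dim=dict(S=(.062,.083),L=(.066,.122),M=(.06,.105),P=(.08,.12))
parts=dict(l=((.6065,.2065),.032,.068,.010,.047,"S"),m=((.4575,.135),.024,.052,.005,.033,"L"),s=((.4722,.324),.028,.030,.005,.033,"M"))
out=[]
for c,o,(w,h) in((T,(220,180),(170,130)),(S,(255,225),(150,145))):
    s=4 if c is T else 3.6
    im=cv2.resize(c["pixels"][o[1]:o[1]+h,o[0]:o[0]+w],None,fx=s,fy=s,interpolation=2)
    for k in"SLM": wire(c,im,s,np.array(o),N[k][0][0],N[k][0][1],*dim[k],0.005,.005,(255,0,255))
    for p,wd,l,z0,z1,n in parts.values(): wire(c,im,s,np.array(o),p,N[n][0][1],wd,l,z0,z1,(255,0,0))
    cv2.imwrite(f"pics/w{'T' if c is T else 'S'}.png",im)
E
```

```text
S [(array([0.6097, 0.2061]), np.float32(1.183), array([65.3, 85.8])), (array([0.6105, 0.2111]), np.float32(1.188), array([63.1, 86.2]))]
L [(array([0.4568, 0.1371]), np.float32(1.547), array([ 68.5, 124.4])), (array([0.4583, 0.1419]), np.float32(1.551), array([ 67.1, 126.5]))]
M [(array([0.4673, 0.3246]), np.float32(1.76), array([ 62.3, 107.6])), (array([0.4682, 0.3287]), np.float32(1.763), array([ 61.3, 107.7]))]
P [(array([ 0.4703, -0.0898]), np.float32(1.208), array([ 80.3, 120.5])), (array([ 0.4488, -0.1042]), np.float32(1.19), array([111.2, 178. ]))]
```

View pics/wT.png

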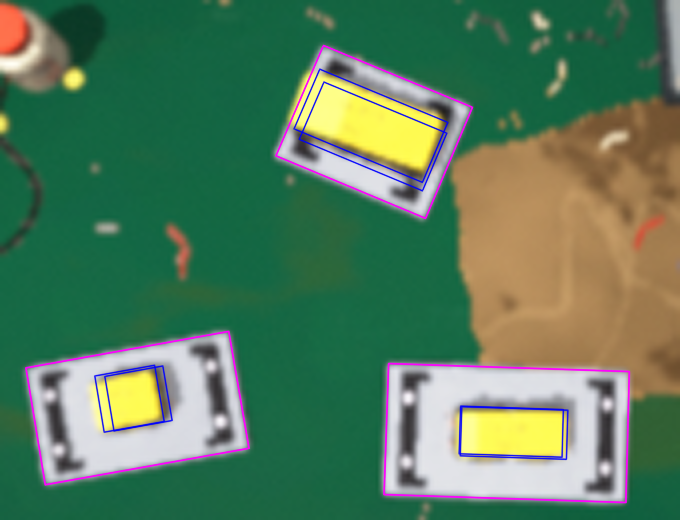

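View pics/wS.png

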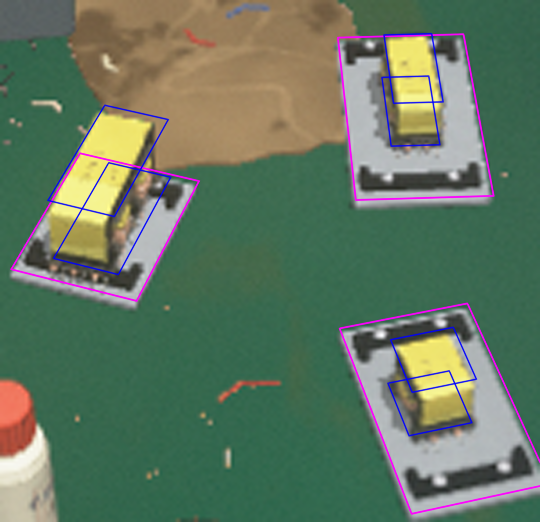

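The wireframes fit. In the top crop L needs to move about +4 mm in x, while M, S and the nests line up. I'll start by parking M on the pad and moving L home.

```bash
cat > mv.py <<'E'
from fit import *
HI=.11; SGN=-1
def rot(a):
    x=SGN*np.array([np.cos(a),np.sin(a),0]);z=np.array([0,0,-1.]);return Rn.from_matrix(np.c_[x,np.cross(z,x),z]).as_rotvec()
NEST=dict(L=((.4572,.138),1.548),M=((.4675,.3255),1.76),S=((.610,.2075),1.185),P=((.4703,-.0898),1.208))
def pick(p,a,z,first=False):
    r=rot(a)
    (bot.goto if first else lambda q,r:bot.line_to(q,r,max_speed=.3))([*p,HI],r)
    bot.set_gripper(.66); bot.line_to([*p,z],max_speed=.1)
    bot.set_gripper(0,30); g=(bot.current_opening()*92,bot.current_grip_force()); 
    bot.line_to([*p,HI],max_speed=.12)
    print("pick",np.round(g,1),"lifted",bot.current_opening()*92,bot.current_clock())
def place(p,a,z):
    bot.line_to([*p,HI],rot(a),max_speed=.25); bot.line_to([*p,z+.02],max_speed=.12); bot.line_to([*p,z],max_speed=.04)
    print("place F",np.round(bot.current_contact_force(),1))
    bot.set_gripper(.66); bot.line_to([*p,HI],max_speed=.15); print(bot.current_clock())
E
python3 - <<'E'
import mv
from mv import *
for s in(1,-1):
    mv.SGN=s
    q=[bot.inverse_kinematics([*p,z],rot(a)) for p,a in NEST.values() for z in(.01,.11)]
    print(s,[None if x is None else round(x[5],2) for x in q])
mv.SGN=min((1,-1),key=lambda s:[setattr(mv,'SGN',s),max(9 if (x:=bot.inverse_kinematics([*p,.01],rot(a))) is None else abs(x[5]) for p,a in NEST.values())][1])
print(mv.SGN)
pick((.4575,.136),NEST["L"][1],.0095,True)
place(*NEST["P"],.0085)
cv2.imwrite("pics/a.png",bot.read_camera("side")["pixels"][130:400,180:520])
E
```

```text
1 [np.float64(0.06), np.float64(0.06), np.float64(0.21), np.float64(0.21), np.float64(0.53), np.float64(0.53), np.float64(-0.08), np.float64(-0.08)]
-1 [None, None, np.float64(-2.93), np.float64(-2.93), np.float64(-2.62), np.float64(-2.62), None, None]
1
pick [24.8 30. ] lifted 25.179187769284233 6.3583
place F [ 0.2  0.4 -1.7]
10.3917
```

View pics/a.png

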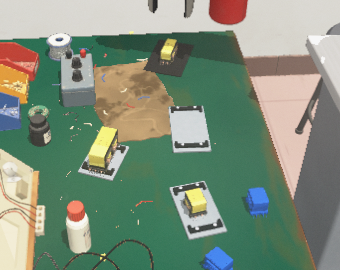

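M stands upright on the pad at crop pixel (169,50), and the longest nest at (190,128) is empty. Next are L and then S.

```bash
sed -i 's/SGN=-1/SGN=1/' mv.py; python3 - <<'E'
from mv import *
pick((.6105,.2085),NEST["S"][1],.016)
place(*NEST["L"],.012)
bot.line_to([.473,.2,.2],max_speed=.3)
cv2.imwrite("pics/b.png",bot.read_camera("side")["pixels"][130:430,180:520])
E
```

```text
pick [31.  29.6] lifted 31.118250832814013 14.4833
place F [-0.7 -0.7 -3.4]
18.1583
```

View pics/b.png

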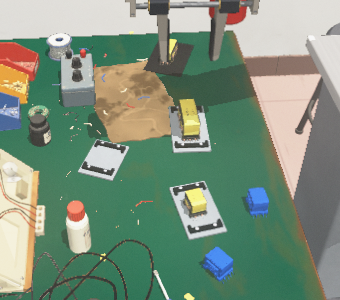

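L sits in the longest nest at crop (190,115), and the shortest nest at (104,158) is empty. Now S, then M.

```bash
python3 - <<'E'
from mv import *
pick((.473,.324),NEST["M"][1],.0095)
place(*NEST["S"],.0105)
pick(NEST["P"][0],NEST["P"][1],.0085)
place(*NEST["M"],.0105)
bot.line_to([.40,-.15,.25],max_speed=.3)
T=bot.read_camera("top");S=bot.read_camera("side")
a=cv2.resize(T["pixels"][185:310,220:390],None,fx=2.9,fy=2.9,interpolation=2)
b=cv2.resize(S["pixels"][225:370,255:410],None,fx=2.5,fy=2.5,interpolation=2)[:362,:300]
b=cv2.resize(S["pixels"][225:370,258:408],None,fx=2,fy=2.5,interpolation=2)
print(a.shape,b.shape)
cv2.imwrite("pics/c.png",np.hstack([a,b])) if a.shape[0]==b.shape[0] else (cv2.imwrite("pics/c.png",a),cv2.imwrite("pics/d.png",b))
E
```

```text
pick [26.7 30. ] lifted 26.63390589373588 22.35
place F [-0.2  0.2 -0. ]
26.1417
pick [25.3 30. ] lifted 25.074879029583375 30.3917
place F [-3.6 -1.1  5.6]
35.15
(362, 493, 3) (362, 300, 3)
```

View pics/c.png

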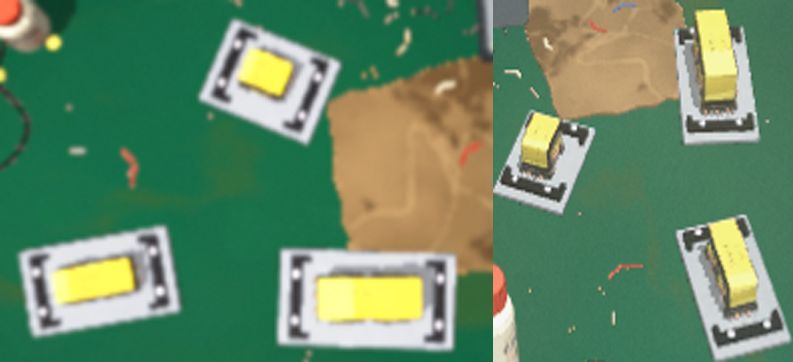

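All three look seated in the top and side crops: S at (267,72), M at (94,280) and L at (368,298). M touched something while being lowered, so I'll do one wireframe check at the seated heights.

```bash
python3 - <<'E'
from mv import *
T=bot.read_camera("top");S=bot.read_camera("side")
P=dict(L=(.032,.068,.042,.047),M=(.024,.052,.033,.033),S=(.028,.03,.033,.033))
ims=[]
for c,o,(w,h),s in((T,(220,185),(170,130),2.8),(S,(258,215),(160,182),2)):
    im=cv2.resize(c["pixels"][o[1]:o[1]+h,o[0]:o[0]+w],None,fx=s,fy=s,interpolation=2)
    for k,(wd,l,z1,_) in P.items(): wire(c,im,s,np.array(o),*NEST[k],wd,l,.005,z1,(255,0,0))
    ims.append(im)
cv2.imwrite("pics/e.png",np.hstack(ims))if ims[0].shape[0]==ims[1].shape[0] else print([i.shape for i in ims])
for k,(wd,l,z1,_) in P.items():
  for c in(T,S):
    q,a,d=yellow(c,NEST[k][0],z1); print(k,(np.array(q)-NEST[k][0]).round(4),round(float(a%np.pi-NEST[k][1]),3),np.round(d,1))
E
```

```text
L [ 0.001 -0.004] 0.036 [29.3 63.2]
L [ 0.0024 -0.0107] 0.044 [27.  44.4]
M [ 0.0012 -0.005 ] 0.008 [23.9 49.5]
M [-0.0004  0.0042] -0.044 [17.8 25.1]
S [ 0.0007 -0.0001] -0.024 [26.4 30.5]
S [0.0019 0.0008] 1.604 [22.  23.5]
```

View pics/e.png

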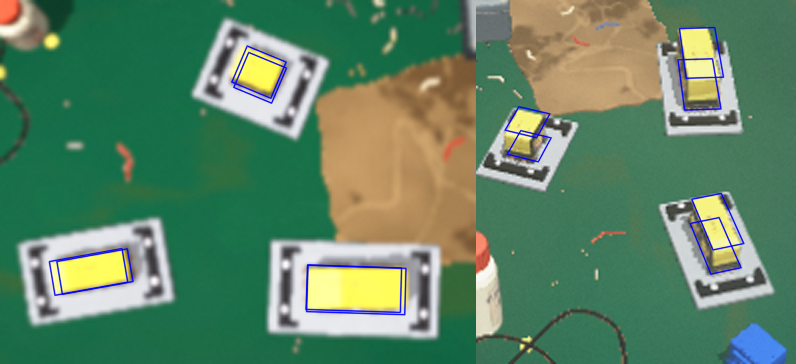

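Everything is close to the wireframes, but M may sit a few millimetres toward −y, near its stop at (150,265). I'll zoom in on M and L.

```bash
python3 - <<'E'
from mv import *
T=bot.read_camera("top")["pixels"];S=bot.read_camera("side")["pixels"]
f=lambda i,x,y:cv2.resize(i[y:y+60,x:x+80],(400,300),interpolation=cv2.INTER_CUBIC)
cv2.imwrite("pics/f.png",np.vstack([np.hstack([f(T,215,250),f(S,335,307)]),np.hstack([f(T,308,258),f(S,330,225)])]))
E
```

```text
(no output)
```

View pics/f.png

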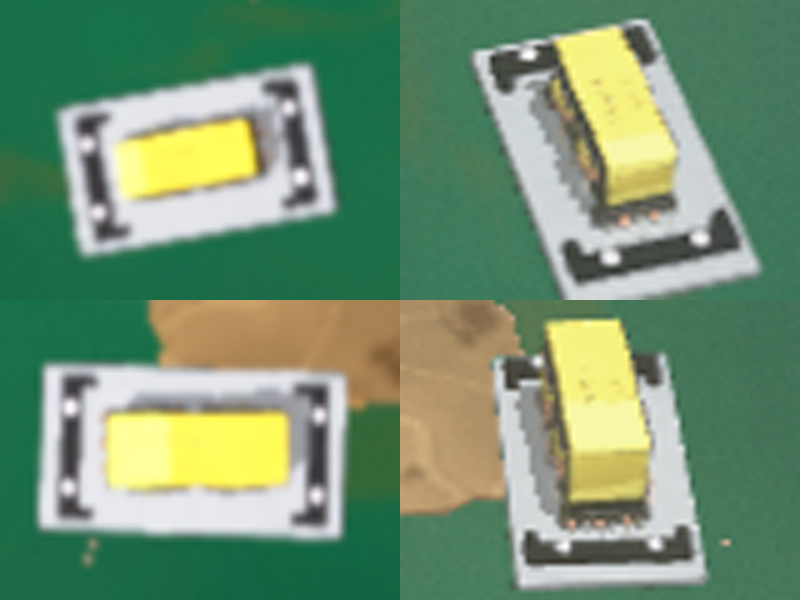

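In the zoom M is flat but about 4 mm toward −y: there is a large gap at its +y stop, and its −y pins are nearly on the other stop. L is centred. I'll nudge M by re-gripping it and shifting it 4 mm along the nest.

```bash
python3 - <<'E'
from mv import *
p,a=NEST["M"]; u=np.array([np.cos(a),np.sin(a)]); q=np.array(p)+.004*u
bot.goto([*p,HI],rot(a)); bot.set_gripper(.66); bot.line_to([*p,.0105],max_speed=.1)
bot.set_gripper(0,30); print(bot.current_opening()*92)
bot.line_to([*p,.03],max_speed=.05); bot.line_to([*q,.03],max_speed=.03); bot.line_to([*q,.0113],max_speed=.04)
print(bot.current_contact_force()); bot.set_gripper(.66); bot.line_to([*q,HI],max_speed=.12)
bot.line_to([.40,-.15,.25],max_speed=.3); print(bot.current_clock())
T=bot.read_camera("top")["pixels"];S=bot.read_camera("side")["pixels"]
f=lambda i,x,y:cv2.resize(i[y:y+60,x:x+80],(400,300),interpolation=cv2.INTER_CUBIC)
cv2.imwrite("pics/g.png",np.vstack([np.hstack([f(T,215,250),f(S,335,307)]),np.hstack([f(T,275,180),f(S,250,260)])]))
E
```

```text
24.67722714167152
[-0.03228719  0.55887175 -1.82298334]
45.9917
```

View pics/g.png

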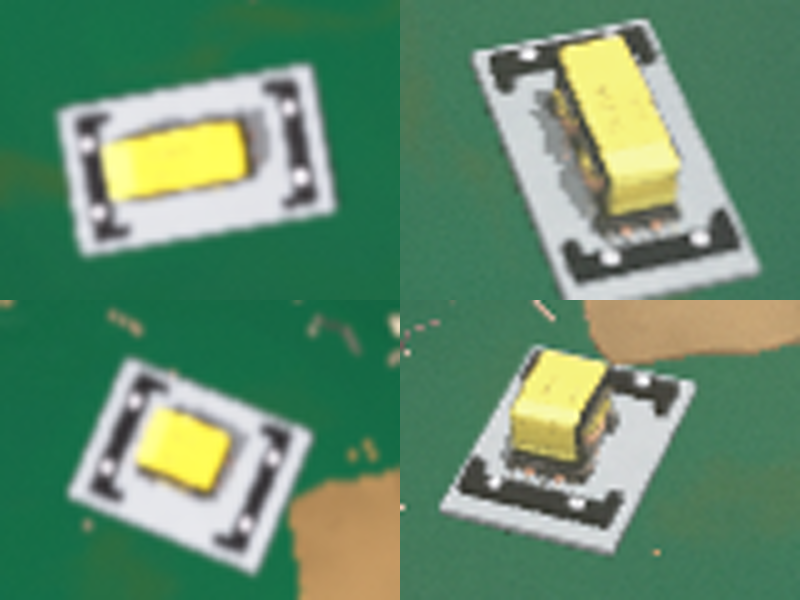

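M is now centred with even gaps at both stops, S is between its stops, and all three lie flat.

```bash
python3 -c "
from workcell import bot
print(bot.job_done())"
```

```text
the job is handed in; nothing more can be done
None
```

All three transformers are in the nests made for their sizes, upright and flat between the stops; the job was handed in at about 46 s on the robot's clock, and I did not touch the jar, bottle or instrument box.

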